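Release the vial carrier from the mixer and hold it level

ROBOT

A 6-joint arm with a two-finger parallel gripper is mounted at the origin on a cart in front of the work surface, level with it; the furniture and walls round the work are solid. World frame = base frame: x ahead of the robot, y to its left, z up, the work surface at z = 0. Lengths are in m, angles in rad, forces in N, time in s.
With the tool pointing down it reaches from about 0.375 to 0.975 m from the base axis. Payload 3.8 kg.
Tool frame: the origin (TCP) lies at the very end of the fingers, on their centre line; the grasp point (between the pads) lies 19 mm behind it; z points along the fingers, y is the direction in which the jaws open and shut (so a half turn about z gives the same grasp; the last joint's range is limited). The gripper opens to 85 mm and grips with 20 to 120 N. Pads are 22 mm wide; open, the fingers measure 114 mm over their backs; the gripper's body (76 mm by 85 mm) begins 54 mm behind the grasp point. The pads swing forward as they close: fully open they stand 13 mm farther back than shut.
Start: joints at [1.19, 0.264, 1.604, -0, 1.274, -0.037], TCP at [0.228, 0.635, 0.231] pointing down, gripper open.
Joint ranges: [-2.63, 2.63], [-0.94, 2.18], [0.31, 2.57], [-1.31, 4.45], [0, 2.66], [-2.55, 2.55]. Speed limits (rad/s): [2.57, 2.57, 3.14, 3.14, 3.14, 3.14].

INTERFACE

Orientations are given as a rotation vector (axis times angle).
In Python, from workcell import read_state, read_camera, camera_info, finish_job gives the robot as it stands. The module is installed in compiled form; this text tells all that it offers.
- The arm moves only by the tool play_rows, never from a script. Its argument "motion" is a list of rows, each a list of 5 numbers: the shift along the tool's x, y, z in units of 1000 mm (1.0 is 1000 mm), then the turn about the tool's z in units of 2 pi rad (1.0 is 2 pi rad), then the finger opening in mm, from 0 to 85.4. A call has 1 to 5 rows; each row shifts and turns the commanded pose from where the row before left it, along the tool's axes as they then stand; what a row does not reach is not made up. A row lasts 1/8 s, in which the tool goes at most 62.5 mm and 10.7 degrees, less where a joint would pass 70% of its speed; a pose out of reach is approached as far as the arm can. A call with a number of a shift or a turn outside -1 to 1 is refused whole. A call with a gripper value outside its range is refused whole. The fingers move at their own pace and stop on an object; "squeeze" is the grip in N (left out, the last holds). Time passes only in rows, so rows that do not move let the fingers close. It gives the time, the measured TCP pose, the force and the opening at its end, in the units of the state.
- read_state(): the state, without advancing time (a new reading comes with each control period).
- read_camera(name): name is "side" or "top" or "wrist"; returns the picture (400x640x3 uint8, red, green, blue); there is no depth.
- camera_info(name): a dict with "intrinsics" (3x3 intrinsics, pixels), "dist_coeffs" ([k1, k2, p1, p2, k3] as OpenCV has them; the pictures are not rectified), "pose" (4x4, takes a point from camera to world coordinates). Camera axes: x right, y down, z forward; pixel columns grow to the right and rows downward; lengths in m; the calibration is good to about 2 mm. A picture is of the moment at which its call begins: read the wrist's pose just before it. camera_info takes no time and is no camera call; for the wrist camera it gives the pose at the moment of the call.
- finish_job(): hands the job in, once; it reports no verdict.
The state is a dict: "time": time; "q": joint angles; "joint_vel": joint speeds; "joint_torque": joint torques, N m; "tool_pos": TCP position; "tcp_rot": TCP orientation; "wrist_force": force on the tool from outside, world axes, zero at the start; "torque": the same for the moment, N m; "width": opening from 0.0 (shut) to 1.0 (fully open).
Only numpy, scipy, OpenCV 4.12 (cv2) and the standard library are available. Lean on these libraries where they do the work, as an engineer would, in place of code of your own. Each camera call takes 0.05 s, during which the arm holds its last target. There are 200 camera calls.

TASK

The vial carrier is clamped in the small bench mixer: throw the mixer's black-knobbed lever all the way over into the far notch, the one marked with the black pointer, so that the claw swings off the carrier's tongue. Only then lift the carrier by its handle bar straight up, at least 10 cm clear of the mixer's deck, and keep it over the mixer, level and steady, with all four vials in their wells for at least two seconds; the program finishes while still holding it there. Leave the other things around the mixer where they stand.

Things in the scene. Friction and masses are not known exactly. Their poses are not given: they have to be found in the camera images.
- lever (a joint): clamp lever's angle, rad, about the mixer's y axis; grows as the knob goes to the mixer's +x. Sprung notches: 0 clamped (arm leans 0.6 to the mixer's -x), 0.6 half-clamped (arm upright; claw still over the tongue), 1.2 released (arm leans 0.6 to +x; black pointer mark; claw clear). Starts in notch 0 or 0.6, end stop 1.24. About 4 N at the knob takes it over the humps; it stays in the nearest notch
- lever_knob (a point): centre of the black drum-shaped knob, 26 mm in diameter and 26 mm wide along the hinge axis, on top of the lever's 9 mm steel arm; 95 mm from the hinge axis, 141 mm above the table in the end notches and 157 mm in the middle one. The notched quadrant plate beside the arm (on the mixer's +y side, 19 to 25 mm off the lever's plane) reaches only 61 mm from the hinge axis
- lever_hinge (a point): point on the lever's hinge axis in the lever's plane, fixed to the mixer, 62 mm above the table; its axes are the mixer's: y is the hinge axis, z up. The knob lies at 95 mm * [sin(a), 0, cos(a)] from here, a = lever - 0.6
- mixer_deck (a point): centre of the carrier's seat on the mixer's flat deck, 40 mm above the table, with the mixer's axes (x along the carrier's length, z up; the lever is on the +y side, 87 mm from here). The mixer is a grey housing 190 x 180 x 40 mm, fixed; four steel corner guides 14 mm high stand round the seat, about 1 to 2 mm clear of the carrier
- mixer: the whole grey mixer housing, 190 (x) x 180 (y) x 40 mm, fixed to the table; origin at the centre of its underside, on the table; x and y as mixer_deck, which lies 25 mm to its -y
- carrier_grip (a point): centre of the carrier's straight aluminium handle bar: 134 mm long along x, 14 mm wide (y), 18 mm high, 108 mm above the carrier's underside, so 148 mm above the table while seated; axes are the carrier's, which while seated agree with the mixer's. Posts at the bar's ends (x = +-62 mm), nothing under its middle down to the vials' caps, 47 mm below the bar's centre
- carrier: the loose white carrier: a block 140 x 104 x 24 mm with six square wells 20 mm deep in two rows, a tongue on its +y side and the handle bar on two posts over its middle, 126 mm high; origin at the centre of its underside; about 0.4 kg with vials, its load a little uneven
- vial_a: loose brown screw-cap vial, 24 mm in diameter, 57 to 58 mm tall, standing in one of the carrier's wells (floor 4 mm above the carrier's underside); origin at the centre of its underside
- vial_g: loose brown screw-cap vial, 24 mm in diameter, 57 to 58 mm tall, standing in one of the carrier's wells (floor 4 mm above the carrier's underside); origin at the centre of its underside
- vial_i: loose brown screw-cap vial, 24 mm in diameter, 57 to 58 mm tall, standing in one of the carrier's wells (floor 4 mm above the carrier's underside); origin at the centre of its underside
- vial_e: loose brown screw-cap vial, 24 mm in diameter, 57 to 58 mm tall, standing in one of the carrier's wells (floor 4 mm above the carrier's underside); origin at the centre of its underside
- jar: bystander, leave it: amber jar with white cap, 45 mm in diameter, 55 mm tall, stands in front of the mixer (robot's side); origin at the centre of its underside
- flask: bystander, leave it: white square flask with cap, 50 x 43 x 87 mm, stands beside the mixer on its -y side; origin at the centre of its underside
- dropper: bystander, leave it: brown dropper bottle, 31 mm in diameter, 86 mm tall, stands beside the mixer on the lever's side; origin at the centre of its underside
- beaker: bystander, leave it: clear beaker, 57 mm in diameter, 66 mm tall, to the left; origin at the centre of its underside
- slide_box: bystander, leave it: small carton 78 x 28 x 20 mm, lying to the right; origin at the centre of its underside
- petri_a: bystander, leave it: petri dish, 64 mm in diameter, 14 mm high, to the right; origin at the centre of its underside

How it is judged:
On the way, in this order (a step that is already met when the one before it is completed fails the run):
1. the lever stands in the released notch and the carrier still sits on the deck (value of joint lever above 1.08 rad and z of carrier_grip in the frame of mixer_deck below 0.116 m), for 0.2 s.
2. the carrier is held in the air over the mixer, level and steady, with its vials, for 1.5 s (value of joint lever above 1.08 rad and z of carrier_grip in the frame of mixer_deck above 0.198 m and horizontal distance between carrier_grip and mixer_deck below 0.06 m and angle between carrier_grip's own z axis and vertical below 0.12 rad and linear speed of carrier below 0.03 m/s and angular speed of carrier below 0.15 rad/s and contact force between the fingers and carrier above 2 N and contact force between carrier and mixer below 0.1 N and z of vial_a in the frame of carrier_grip between -0.112 and -0.088 m and z of vial_g in the frame of carrier_grip between -0.112 and -0.088 m and z of vial_i in the frame of carrier_grip between -0.112 and -0.088 m and z of vial_e in the frame of carrier_grip between -0.112 and -0.088 m), for 1.5 s.
At the end, for the whole second after the job is handed in: lever within 0.12 rad of the released notch; carrier in the fingers, clear of the mixer, underside at least 90 mm above the deck, within 60 mm of over its seat, tilt under 0.12 rad, slower than 30 mm/s and 0.15 rad/s; vials within 16 mm of their wells' floors (all of step 2); the arm keeps its last pose, push and grip.
It fails at once if the carrier is lifted before the lever is released (z of carrier_grip in the frame of mixer_deck above 0.118 m and value of joint lever below 0.95 rad).
It fails at once if one of the bystanders is pushed more than 30 mm or knocked over (distance of any of jar, flask, dropper, beaker, slide_box, petri_a from where it was at the start of the episode above 0.03 m or angle between any of jar, flask, dropper, beaker, slide_box, petri_a's own z axis and vertical above 0.5 rad).
It also fails if it takes over 54 s, if anything falls off the work surface, if the arm or the gripper's body presses on something with over 40 N, if the wrist force passes 120 N, or if a joint passes its speed limit or range.

## Working session

There is one attempt and no reset: what is moved stays moved. The work goes in short steps, Python scripts to look and compute and a tool call to move; the robot and the scene stay as the last step left them, time stands still between calls to the robot, and variables do not carry over. Pictures are saved under pics/ and viewed, about 8 in all and at most 12, crops included, and the job is handed in when it is done.

Besides the shell and the picture viewer there is one more tool, called after "Emit:" in YAML: its name, and indented under it one key for each argument. play_rows: Moves the arm, as the interface text tells. Shifts and turns lie within -1 to 1; 1 stands for 1000 mm of shift or 2 pi rad of turn. Its arguments: {"type":"object","properties":{"motion":{"type":"array","items":{"type":"array","items":{"type":"number"}}},"squeeze":{"type":"number"}},"required":["motion"]}

```bash
mkdir -p pics; python3 - <<'E'
from workcell import *
import cv2,numpy as np
for n in ["top","side"]:
    im=read_camera(n); cv2.imwrite(f"pics/{n}1.png",im[:,:,::-1])
    i=camera_info(n); print(n,np.round(i["intrinsics"],1).tolist(),np.round(i["dist_coeffs"],3),np.round(i["pose"],3).tolist())
s=read_state(); print(s)
E
```

```text
top [[480.3, 0.0, 326.2], [0.0, 480.3, 195.6], [0.0, 0.0, 1.0]] [-0.049  0.     0.     0.     0.   ] [[0.028, -0.997, 0.074, 0.428], [-1.0, -0.027, 0.006, -0.002], [-0.004, -0.074, -0.997, 1.73], [0.0, 0.0, 0.0, 1.0]]
side [[421.1, 0.0, 324.0], [0.0, 421.1, 207.6], [0.0, 0.0, 1.0]] [-0.033  0.     0.     0.     0.   ] [[0.314, -0.514, 0.798, -0.396], [-0.949, -0.158, 0.271, -0.31], [-0.013, -0.843, -0.538, 0.736], [0.0, 0.0, 0.0, 1.0]]
{'time': 0.1, 'q': array([ 1.19013180e+00,  2.64714487e-01,  1.60522701e+00, -1.10223292e-05,
        1.27372172e+00, -3.68534758e-02]), 'joint_vel': array([-6.49139306e-05, -7.90013562e-04, -2.35807252e-03,  5.27764800e-04,
        2.49460783e-04,  1.03210374e-03]), 'joint_torque': array([ 3.34807837e-04, -5.16704893e+01, -3.68588018e+01,  1.55521953e-06,
        6.29248112e-03,  1.43148947e-05]), 'tool_pos': array([0.22725686, 0.63489062, 0.23006745]), 'tcp_rot': array([-0.53732422, -3.09487409,  0.00318483]), 'wrist_force': array([-0.27894173, -0.43526916, -0.19696724]), 'torque': array([-0.02239306, -0.01125832, -0.04887698]), 'width': 0.9983092994605455}
```

View pics/top1.png

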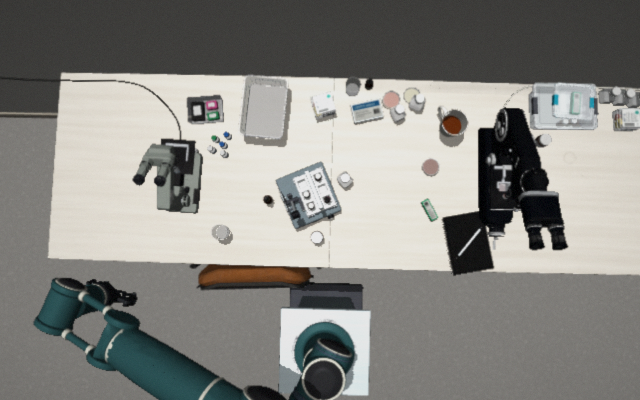

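View pics/side1.png

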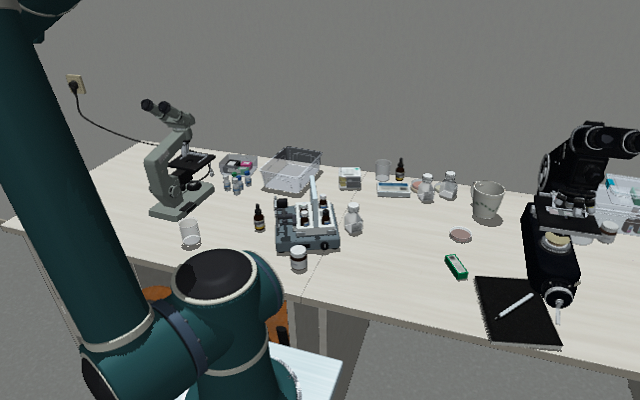

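Both views show the mixer, at about (309,196) in top and (307,225) in side. The dropper is at (268,200), the jar at (317,238) and the flask at (345,180) in top. I'll enlarge both.

```bash
python3 - <<'E'
import cv2,numpy as np
a=cv2.imread("pics/top1.png")[150:250,250:370]; b=cv2.imread("pics/side1.png")[165:275,245:375]
a=cv2.resize(a,None,fx=6,fy=6,interpolation=cv2.INTER_CUBIC); b=cv2.resize(b,None,fx=6,fy=5.4,interpolation=cv2.INTER_CUBIC)
cv2.imwrite("pics/topz.png",a);cv2.imwrite("pics/sidez.png",b)
E
```

```text
(no output)
```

View pics/topz.png

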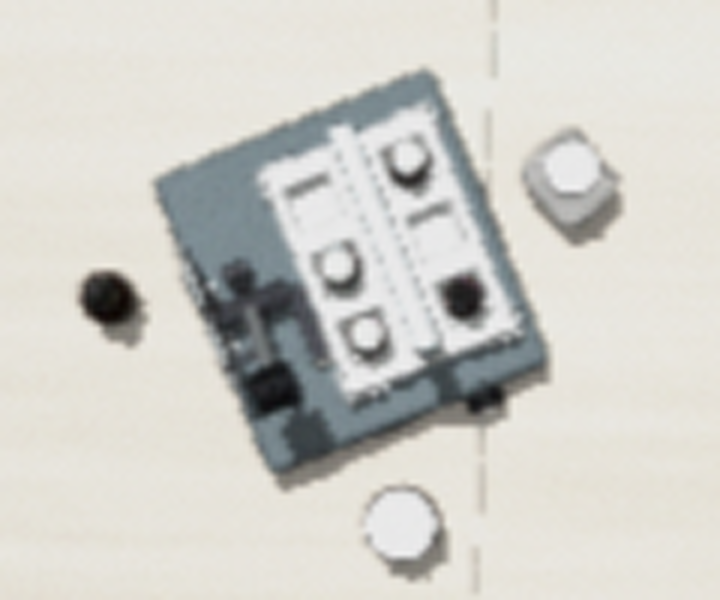

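View pics/sidez.png

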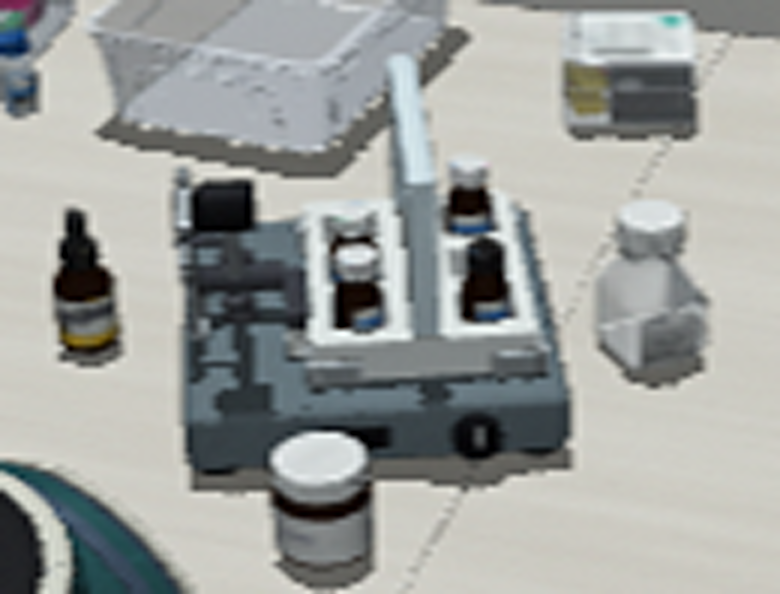

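```bash
cat > h.py <<'E'
from workcell import *
import cv2,numpy as np
def ray(n,uv,z,i=None):
    i=i or camera_info(n); p=cv2.undistortPoints(np.array([[uv]],float),np.array(i["intrinsics"]),np.array(i["dist_coeffs"]))[0,0]
    T=np.array(i["pose"]); d=T[:3,:3]@[p[0],p[1],1]; return T[:3,3]+d*(z-T[2,3])/d[2]
def proj(n,P,i=None):
    i=i or camera_info(n); T=np.linalg.inv(np.array(i["pose"]))
    return cv2.projectPoints(np.array(P,float).reshape(-1,3),cv2.Rodrigues(T[:3,:3])[0],T[:3,3],np.array(i["intrinsics"]),np.array(i["dist_coeffs"]))[0][:,0]
E
python3 - <<'E'
from h import *
t=lambda p,z: ray("top",(p[0]/6+250,p[1]/6+150),z)
s=lambda p,z: ray("side",(p[0]/6+245,p[1]/5.4+165),z)
C=np.array([t(p,.04) for p in [(157,180),(430,70),(548,365),(278,475)]]);print(C.round(3),C.mean(0))
print("side corners",[s(p,.04).round(3) for p in [(188,425),(570,400)]])
b=[t(p,.157) for p in [(342,130),(430,352)]];print("bar",b,np.mean(b,0),np.arctan2(*(b[0]-b[1])[[1,0]]))
b=[s(p,.157) for p in [(402,58),(420,180)]];print("bars",b,np.mean(b,0))
for c in [0,1]:
    e=C[[0,1]]-C[[3,2]];
yaw=np.mean(np.arctan2(e[:,1],e[:,0]));print("yaw",yaw)
x=np.array([np.cos(yaw),np.sin(yaw),0]);y=np.array([-x[1],x[0],0]);z=np.array([0,0,1])
deck=C.mean(0)-.025*y;print("deck",deck)
# hinge x unknown: knob from both
for zz in (.141,.157):
    k=t((272,388),zz);k2=s((225,205),zz);print(zz,k,k2,"in deck frame",(k-deck)@x,(k-deck)@y,(k2-deck)@x,(k2-deck)@y)
for n,p in dict(dropper=(108,297,.086),jar=(402,523,.055),flask=(572,166,.087)).items():
    q=t(p[:2],p[2]);print(n,q.round(3),(q-deck)@x,(q-deck)@y)
E
```

```text
[[ 0.604  0.186  0.04 ]
 [ 0.673  0.027  0.04 ]
 [ 0.501 -0.047  0.04 ]
 [ 0.432  0.109  0.04 ]] [0.55249445 0.0688162  0.04      ]
side corners [array([0.426, 0.108, 0.04 ]), array([ 0.498, -0.051,  0.04 ])]
bar [array([0.62188138, 0.07239771, 0.157     ]), array([0.50118391, 0.02057261, 0.157     ])] [0.56153265 0.04648516 0.157     ] 0.40557481320998723
bars [array([0.61726624, 0.06956632, 0.157     ]), array([0.50040909, 0.01936565, 0.157     ])] [0.55883767 0.04446598 0.157     ]
yaw 0.41404474599162
deck [0.56255234 0.04592868 0.04      ]
0.141 [0.47964308 0.10736281 0.141     ] [0.47696491 0.10397923 0.141     ] in deck frame -0.051187613862105054 0.08959869914341827 -0.05500073950895466 0.08757849907065143
0.157 [0.4791279  0.10625875 0.157     ] [0.45350098 0.0928601  0.157     ] in deck frame -0.052103438713158444 0.08879519689116856 -0.08095538869021092 0.08683883010197893
dropper [0.531 0.207 0.086] 0.03566634546178164 0.15999763460796373
jar [0.406 0.035 0.055] -0.14723883627558085 0.05326138163624043
flask [ 0.613 -0.057  0.087] 0.005174943765613383 -0.11442598358526619
```

The knob triangulates consistently only at z = 0.141, so the lever is in notch 0. The deck centre is about (0.561, 0.046) and the yaw about 0.41. First I'll turn to the mixer's axes, then travel.

Emit:
play_rows:
  motion:
    - [0,0,0,-0.024,0]
    - [0,0,0,-0.024,0]
    - [0,0,0,-0.024,0]
    - [0,0,0,-0.024,0]
    - [0,0,0,-0.024,0]
  squeeze: 60

```text
time: 0.72
tool_pos: [0.2274, 0.6351, 0.2305]
tcp_rot: [0.647, -3.073, 0.002]
wrist_force: [-0.0, -0.1, -1.1]
width: 0.001
```

Emit:
play_rows:
  motion:
    - [0.0025,-0.0586,0,0,0]
    - [0.0025,-0.0586,0,0,0]
    - [0.0025,-0.0586,0,0,0]
    - [0.0025,-0.0586,0,0,0]
    - [0.0025,-0.0586,0,0,0]

```text
time: 1.35
tool_pos: [0.3331, 0.3598, 0.2309]
tcp_rot: [0.641, -3.075, 0.001]
wrist_force: [1.5, -0.4, 0.8]
width: -0.003
```

Emit:
play_rows:
  motion:
    - [0.0025,-0.0586,0,0,0]
    - [0.0025,-0.0586,0,0,0]
    - [0.0025,-0.0586,0,0,0]
    - [0.0025,-0.0586,0,0,0]
    - [0.0025,-0.0586,0,0,0]

```text
time: 1.98
tool_pos: [0.4384, 0.0863, 0.2311]
tcp_rot: [-0.64, 3.075, 0.0]
wrist_force: [2.1, 1.1, 0.3]
width: 0.001
```

Emit:
play_rows:
  motion:
    - [0,0,0,0,0]
    - [0,0,0,0,0]

```text
time: 2.22
tool_pos: [0.4379, 0.0881, 0.2309]
tcp_rot: [0.637, -3.075, -0.001]
wrist_force: [-0.1, -0.1, -1.3]
width: 0.002
```

```bash
python3 - <<'E'
from h import *
i=camera_info("wrist");im=read_camera("wrist");cv2.imwrite("pics/w1.png",im[:,:,::-1])
d=np.array([.5615,.046,0]);x=np.array([.917,.399,0]);y=np.array([-.399,.917,0])
for n,m in dict(knob=(-.0535,.087,.141),barA=(.067,0,.157),barB=(-.067,0,.157),tip=(-.097,.088,.231)).items(): print(n,proj("wrist",d+m[0]*x+m[1]*y+[0,0,m[2]],i))
E
```

```text
knob [[316.42991263 256.67696657]]
barA [[216.33669122 391.92969705]]
barB [[200.34908773 249.84121905]]
tip [[318.44257964 256.95007047]]
```

View pics/w1.png

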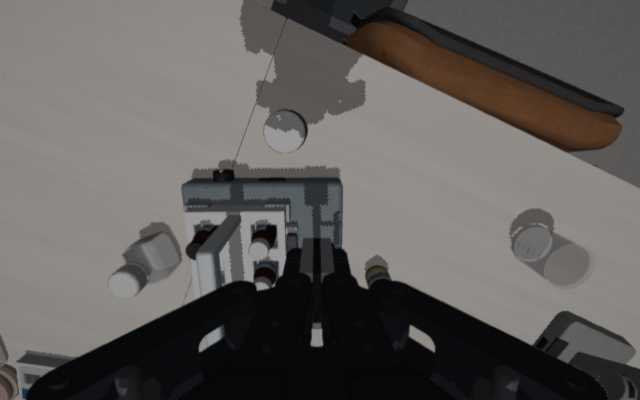

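The wrist view has the bar's near end at about (205,250), against a predicted (200,250), so the model holds. The knob is hidden behind the fingertips at (317,250). I'll descend behind the knob and push.

Emit:
play_rows:
  motion:
    - [0,0,0.033,0,0]
    - [0,0,0.033,0,0]
    - [0,0,0.033,0,0]
    - [0,0,0,0,0]

```text
time: 2.78
tool_pos: [0.435, 0.0893, 0.1295]
tcp_rot: [0.643, -3.068, -0.001]
wrist_force: [0.2, -0.3, 0.4]
width: -0.005
```

Emit:
play_rows:
  motion:
    - [-0.01,0,0,0,0]
    - [-0.01,0,0,0,0]
    - [-0.01,0,0,0,0]
    - [-0.01,0,0,0,0]
    - [-0.01,0,0,0,0]

```text
time: 3.4
tool_pos: [0.4831, 0.1076, 0.1333]
tcp_rot: [0.639, -3.073, 0.001]
wrist_force: [-1.9, -1.2, 2.2]
width: 0.003
```

Emit:
play_rows:
  motion:
    - [-0.01,0,0,0,0]
    - [-0.01,0,0,0,0]
    - [-0.01,0,0,0,0]
    - [-0.01,0,0,0,0]
    - [-0.01,0,0,0,0]

```text
time: 4.03
tool_pos: [0.5299, 0.1281, 0.1318]
tcp_rot: [0.639, -3.074, 0.0]
wrist_force: [-0.3, -0.7, -0.2]
width: -0.0
```

Emit:
play_rows:
  motion:
    - [-0.01,0,0,0,0]
    - [-0.01,0,0,0,0]
    - [-0.005,0,0,0,0]
    - [-0.003,0,0,0,0]
    - [0,0,0,0,0]

```text
time: 4.65
tool_pos: [0.5558, 0.1392, 0.1323]
tcp_rot: [-0.64, 3.076, -0.0]
wrist_force: [0.3, 0.4, 0.3]
width: 0.003
```

Emit:
play_rows:
  motion:
    - [-0.004,0,0,0,0]
    - [-0.003,0,0,0,0]
    - [0,0,0,0,0]

```text
time: 5.03
tool_pos: [0.5595, 0.1409, 0.131]
tcp_rot: [0.639, -3.069, 0.001]
wrist_force: [-5.3, -3.2, 0.2]
width: 0.003
```

```bash
python3 - <<'E'
from h import *
im=read_camera("side");cv2.imwrite("pics/s2.png",cv2.resize(im[165:275,245:375,::-1],None,fx=6,fy=5.4,interpolation=cv2.INTER_CUBIC))
E
```

```text
(no output)
```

View pics/s2.png

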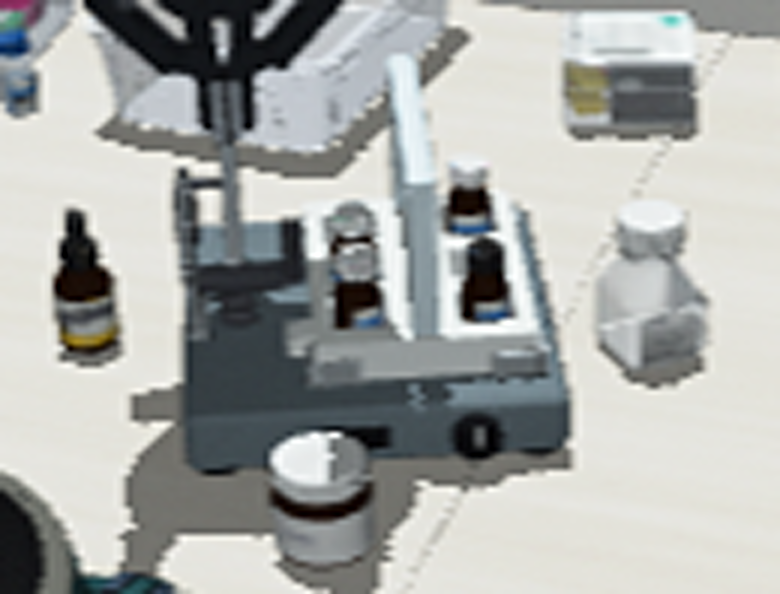

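The arm leans forward and the measured push of about 6 N puts it against the end stop, so it is past the last hump. I'll back off, rise, open, and move over the bar.

Emit:
play_rows:
  motion:
    - [0.015,0,0,0,0]
    - [0.015,0,0,0,0]
    - [0,0,-0.06,0,0]
    - [0,0,-0.06,0,0]
    - [0,0,0,0,0]

```text
time: 5.7
tool_pos: [0.5381, 0.1306, 0.2598]
tcp_rot: [-0.637, 3.062, 0.0]
wrist_force: [0.7, 0.2, -1.0]
width: 0.004
```

Emit:
play_rows:
  motion:
    - [0.0035,-0.044,0,0,85]
    - [0.0035,-0.044,0,0,85]
    - [0,0,0,0,85]
    - [0,0,0,0,85]

```text
time: 6.2
tool_pos: [0.5624, 0.0466, 0.2516]
tcp_rot: [0.638, -3.075, -0.001]
wrist_force: [-0.9, 0.4, -0.0]
width: 0.845
```

```bash
python3 - <<'E'
from h import *
st=read_state();print(st["tool_pos"],st["tcp_rot"])
i=camera_info("wrist");a=read_camera("wrist");b=read_camera("side")
d=np.array([.5615,.046,0]);x=np.array([.917,.399,0]);y=np.array([-.399,.917,0])
for n,m in dict(knob12=(.0535,.087,.141),knob06=(0,.087,.157),barA=(.067,0,.157),barB=(-.067,0,.157)).items(): 
    P=d+m[0]*x+m[1]*y+[0,0,m[2]];print(n,proj("wrist",P,i),(proj("side",P)-[245,165])*[6,5.4]/2)
o=np.zeros((400,1030,3),np.uint8);o[:,:640]=a;o[:297,640:]=cv2.resize(b[165:275,245:375],(390,297))
cv2.imwrite("pics/w2.png",o[:,:,::-1][:, :1030]);cv2.imwrite("pics/w2.png",cv2.resize(o[:,:,::-1],(800,311)))
E
```

```text
[0.56243507 0.04658244 0.25155943] [ 6.38223267e-01 -3.07513485e+00 -1.25790889e-03]
knob12 [[415.88452174 255.80646287]] [[111.46506512  49.72353174]]
knob06 [[427.86480068 202.55821374]] [[110.75686727  61.44495498]]
barA [[317.32578235 278.98487914]] [[199.89710963  26.21733066]]
barB [[317.25782691 114.37725978]] [[209.97506306  90.19129833]]
```

View pics/w2.png

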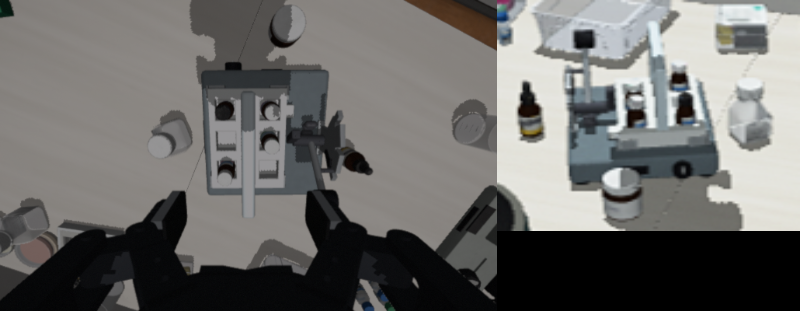

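The side view shows the knob at about (113,51) in crop units, against a predicted (111,50) for notch 1.2, so the lever is released. The bar is aligned and about 1 mm to +y. I'll descend and grip.

Emit:
play_rows:
  motion:
    - [0,0.001,0.035,0,85]
    - [0,0,0.035,0,85]
    - [0,0,0.035,0,85]
    - [0,0,0.0195,0,85]
    - [0,0,0,0,85]

```text
time: 6.92
tool_pos: [0.5613, 0.048, 0.1262]
tcp_rot: [0.641, -3.072, -0.001]
wrist_force: [-0.8, -0.7, 0.4]
width: 0.994
```

Emit:
play_rows:
  motion:
    - [0,0,0,0,30]
    - [0,0,0,0,30]
    - [0,0,0,0,20]
    - [0,0,0,0,20]
  squeeze: 60

```text
time: 7.42
tool_pos: [0.5632, 0.0474, 0.1284]
tcp_rot: [-0.639, 3.075, -0.0]
wrist_force: [-0.5, 0.8, -0.1]
width: 0.235
```

Emit:
play_rows:
  motion:
    - [0,0,0,0,5]
    - [0,0,0,0,5]
    - [0,0,0,0,5]
    - [0,0,0,0,5]
    - [0,0,0,0,5]
  squeeze: 80

```text
time: 8.05
tool_pos: [0.5629, 0.0479, 0.1282]
tcp_rot: [-0.64, 3.075, 0.001]
wrist_force: [-2.6, 4.3, 5.9]
width: 0.149
```

Emit:
play_rows:
  motion:
    - [0,0,-0.004,0,5]
    - [0,0,-0.005,0,5]
    - [0,0,-0.005,0,5]
    - [0,0,-0.006,0,5]
    - [0,0,-0.008,0,5]

```text
time: 8.68
tool_pos: [0.5626, 0.047, 0.1561]
tcp_rot: [0.639, -3.075, 0.001]
wrist_force: [-0.1, -0.3, -4.0]
width: 0.15
```

Emit:
play_rows:
  motion:
    - [0,0,-0.01,0,5]
    - [0,0,-0.01,0,5]
    - [0,0,-0.01,0,5]
    - [0,0,-0.01,0,5]
    - [0,0,-0.01,0,5]

```text
time: 9.3
tool_pos: [0.5628, 0.0475, 0.2065]
tcp_rot: [-0.64, 3.076, -0.0]
wrist_force: [0.4, 0.5, -4.5]
width: 0.148
```

Emit:
play_rows:
  motion:
    - [0,0,-0.01,0,5]
    - [0,0,-0.01,0,5]
    - [0,0,-0.01,0,5]
    - [0,0,-0.006,0,5]
    - [0,0,-0.003,0,5]

```text
time: 9.93
tool_pos: [0.563, 0.0474, 0.2453]
tcp_rot: [-0.64, 3.075, -0.0]
wrist_force: [-0.2, -0.5, -4.2]
width: 0.149
```

Emit:
play_rows:
  motion:
    - [0,0,0,0,5]
    - [0,0,0,0,5]
    - [0,0,0,0,5]
    - [0,0,0,0,5]
    - [0,0,0,0,5]

```text
time: 10.55
tool_pos: [0.5628, 0.0474, 0.2447]
tcp_rot: [0.64, -3.076, -0.0]
wrist_force: [0.1, -0.0, -2.6]
width: 0.148
```

```bash
python3 - <<'E'
from h import *
b=read_camera("side")[135:275,245:375]
cv2.imwrite("pics/s3.png",cv2.resize(b[:,:,::-1],None,fx=4,fy=4,interpolation=cv2.INTER_CUBIC))
E
```

```text
(no output)
```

View pics/s3.png

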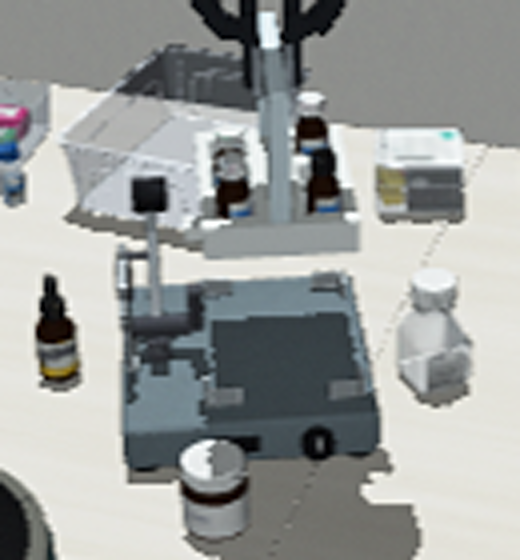

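The carrier is up with the lever still released and all the vials in place. I'll hold it there and check the tilt numerically.

Emit:
play_rows:
  motion:
    - [0,0,0,0,5]
    - [0,0,0,0,5]
    - [0,0,0,0,5]
    - [0,0,0,0,5]
    - [0,0,0,0,5]

```text
time: 11.22
tool_pos: [0.5628, 0.0474, 0.2448]
tcp_rot: [-0.64, 3.076, -0.0]
wrist_force: [-0.3, -0.4, -3.7]
width: 0.145
```

Emit:
play_rows:
  motion:
    - [0,0,0,0,5]
    - [0,0,0,0,5]
    - [0,0,0,0,5]
    - [0,0,0,0,5]
    - [0,0,0,0,5]

```text
time: 11.85
tool_pos: [0.5628, 0.0474, 0.2448]
tcp_rot: [-0.64, 3.076, -0.0]
wrist_force: [0.2, 0.1, -3.6]
width: 0.146
```

Emit:
play_rows:
  motion:
    - [0,0,0,0,5]
    - [0,0,0,0,5]
    - [0,0,0,0,5]
    - [0,0,0,0,5]
    - [0,0,0,0,5]

```text
time: 12.48
tool_pos: [0.5628, 0.0474, 0.2448]
tcp_rot: [0.64, -3.076, -0.0]
wrist_force: [-0.7, -0.6, -3.5]
width: 0.149
```

Emit:
play_rows:
  motion:
    - [0,0,0,0,5]
    - [0,0,0,0,5]
    - [0,0,0,0,5]
    - [0,0,0,0,5]
    - [0,0,0,0,5]

```text
time: 13.1
tool_pos: [0.5628, 0.0474, 0.2448]
tcp_rot: [0.64, -3.076, -0.0]
wrist_force: [0.3, 1.0, -3.2]
width: 0.149
```

```bash
python3 - <<'E'
from h import *
d=np.array([.5615,.046,.157]);x=np.array([.917,.399,0]);y=np.array([-.399,.917,0]);z=np.array([0,0,1])
seen={(-.07,.052,0):(205,255),(-.07,-.052,0):(358,248),(.067,0,.126):(268,13)}
for t in (-.1,0,.1): # pitch about the bar centre
    c=d+.108*z; X=np.cos(t)*x+np.sin(t)*z; Z=-np.sin(t)*x+np.cos(t)*z
    for m,s in seen.items(): print(t,m,((proj("side",c+m[0]*X+m[1]*y+(m[2]-.108)*Z)-[245,135])*4).round(0),s)
b=read_camera("side")[135:275,245:375]
cv2.imwrite("pics/s4.png",cv2.resize(b[:,:,::-1],None,fx=4,fy=4,interpolation=cv2.INTER_CUBIC))
print(read_state())
E
```

```text
-0.1 (-0.07, 0.052, 0) [[202. 259.]] (205, 255)
-0.1 (-0.07, -0.052, 0) [[360. 250.]] (358, 248)
-0.1 (0.067, 0, 0.126) [[262.   6.]] (268, 13)
0 (-0.07, 0.052, 0) [[202. 261.]] (205, 255)
0 (-0.07, -0.052, 0) [[358. 251.]] (358, 248)
0 (0.067, 0, 0.126) [[261.  -3.]] (268, 13)
0.1 (-0.07, 0.052, 0) [[202. 260.]] (205, 255)
0.1 (-0.07, -0.052, 0) [[357. 251.]] (358, 248)
0.1 (0.067, 0, 0.126) [[261. -10.]] (268, 13)
{'time': 13.15, 'q': array([ 4.00068859e-02,  4.77348896e-02,  1.82687390e+00,  2.12117808e-06,
        1.26696741e+00, -1.94099741e+00]), 'joint_vel': array([ 0.00178332,  0.00156032,  0.00013334,  0.00033312, -0.00040909,
       -0.00760804]), 'joint_torque': array([-2.02640422e-04, -4.14665723e+01, -3.86750865e+01,  8.57080486e-04,
        1.10131799e-02, -2.92292461e-04]), 'tool_pos': array([0.5628401 , 0.04745015, 0.24479638]), 'tcp_rot': array([-6.39840583e-01,  3.07572826e+00, -1.11347522e-06]), 'wrist_force': array([ 1.10674854, -0.09728604, -3.09875416]), 'torque': array([-0.01208764, -0.04273434, -0.02325633]), 'width': 0.14948714686428893}
```

View pics/s4.png

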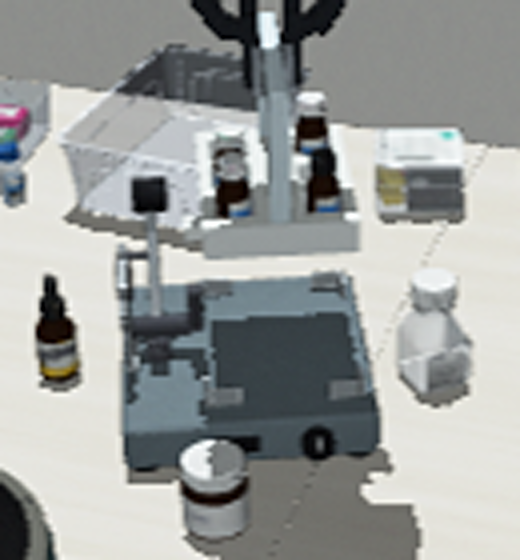

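The far bar end is ambiguous, because the gripper may hide it. I'll overlay wireframes for tilts of 0 and −0.1 to settle it.

```bash
python3 - <<'E'
from h import *
d=np.array([.5615,.046,.157]);x=np.array([.917,.399,0]);y=np.array([-.399,.917,0]);z=np.array([0,0,1])
L=[]
def rect(pts): 
    for a,b in zip(pts,pts[1:]+pts[:1]): L.append((a,b))
rect([(-.07,.052,.024),(.07,.052,.024),(.07,-.052,.024),(-.07,-.052,.024)])
rect([(-.067,.007,.126),(.067,.007,.126),(.067,-.007,.126),(-.067,-.007,.126)])
out=[]
for n in ("side","wrist"):
    i=camera_info(n);im=read_camera(n)[:,:,::-1]
    x0,y0,w,h,k=(285,130,60,72,8) if n=="side" else (200,60,230,270,2.1)
    I=cv2.resize(im[y0:y0+h,x0:x0+w],None,fx=k,fy=k,interpolation=cv2.INTER_CUBIC)
    for t,col in ((0,(0,220,0)),(-.1,(0,0,255))):
        c=d+.108*z; X=np.cos(t)*x+np.sin(t)*z; Z=-np.sin(t)*x+np.cos(t)*z
        f=lambda m:tuple(int(v) for v in ((proj(n,c+m[0]*X+m[1]*y+(m[2]-.108)*Z,i)[0]-[x0,y0]+.5)*k))
        for a,b in L: cv2.line(I,f(a),f(b),col,1)
    out.append(I)
H=max(o.shape[0] for o in out)
out=[cv2.copyMakeBorder(o,0,H-o.shape[0],0,0,cv2.BORDER_CONSTANT) for o in out]
o=np.hstack(out);print(o.shape);cv2.imwrite("pics/ov.png",cv2.resize(o,(800,int(o.shape[0]*800/o.shape[1]))))
E
```

```text
(576, 963, 3)
```

View pics/ov.png

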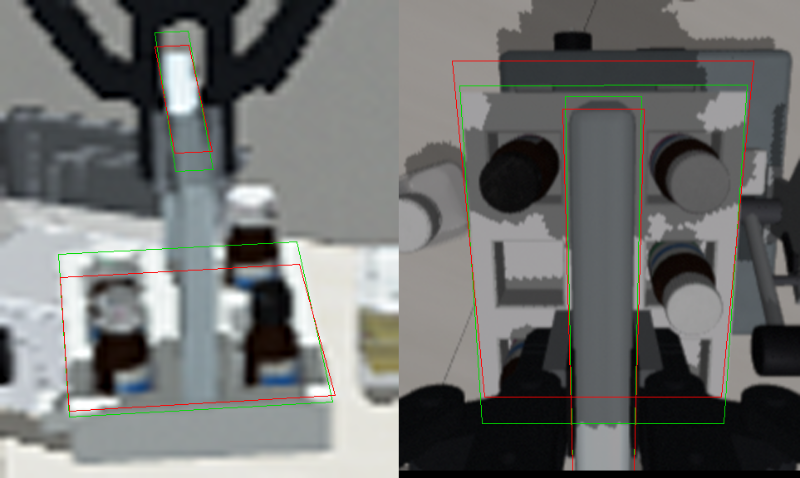

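The overlay settles it. In the wrist view the block's near edge (y≈88) lies on the level outline (87), not the −0.1 one (60). In the side view the bar's near end is also closer to level, so the far end is just hidden by the gripper. Handing in.

```bash
python3 -c "
from workcell import *
print(finish_job())"
```

```text
the job is handed in; nothing more can be done
None
```

I pushed the lever with closed fingers from notch 0 over to the released notch. I then gripped the handle bar at 80 N, lifted the carrier straight up about 117 mm, held it still for more than 3 s and handed the job in while still holding it.

**Last checks that agreed**
- **Lever:** after the push the side view showed the knob within about 2 px of where the released notch puts it. It looked unchanged in the pictures after the lift.
- **Grip and hold:** the pose was steady at TCP z = 0.245 and the wrist carried about 3–4 N, in line with the carrier's weight.
- **Vials and bystanders:** all four vials were in their wells in the pictures. The jar, flask and dropper looked unmoved in the side view. The other bystanders were not rechecked after the move.

**One check that disagreed at first:** in the side view the bar's far end sat about 4 px below where a level carrier would put it, which hinted at a tilt of 0.1 rad or more. A wireframe overlay on the wrist picture matched level and ruled out −0.1. I put the difference down to the gripper hiding the far end. I did not measure the tilt any more precisely than that.

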